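Stroke the sinker organiser's lids shut and lock it

TASK

The row of six orange flip lids on the sinker organiser stands open. With the fingertips, stroke along the row once from the first lid to the last, the way the lids fold, lightly and staying low until the last one is down, so that every lid lies shut; then push the white thumb tab of the lock slide the same way along the front edge until it stops. Do not lift or shove the organiser, do not push the lock before the lids are shut, and leave the things around it where they are.

Things in the scene. Friction and masses are not known exactly. Their poses are not given: they have to be found in the camera images.
- organiser: Loose (about 5 N slides it) dark blue-green sinker organiser standing on the table, 72 mm deep (its x) by 222 mm long (its y), about 0.75 kg. Origin: centre of its underside; z up; -x is its front long side, on which the white lock slide runs; six compartments in a row along its y.
- row_start (a point): Point at the +y end of the row: middle of the first lid's hinge edge, at the height of the closed lids' tops (30 mm above the table). It lies at x +9.5, y +107 mm in the organiser's frame.
- row_end (a point): Point at the -y end of the row: middle of the last lid's free edge when shut, at the height of the closed lids' tops (30 mm above the table). The straight stroke runs from row_start to row_end, 211 mm.
- lock (a joint): Lock slide: thin white bar along the organiser's front ledge. 0 = unlocked; it slides along the organiser's -y (the same way as the stroke) and grows to 0.014 m = fully home at its stop. Stays where left; about 1 N moves it.
- lock_tab (a point): Top of the white thumb tab's +y face (the face to push), moving with the slide. The tab is 12 mm wide (x), 16 mm long (from here to -y); its top is 16 mm above the shut lids' tops (46 mm above the table), the face free down to the lids' height. It lies 37.5 mm in front (-x) of the lids' middle line.
- lid_1 (a joint): Orange flip lid number 1 of 6, counted from row_start. 50 mm wide (x), 31 mm long (y), 4 mm thick, hinged across the row on its +y edge, pin 26 mm above the table. 0 = shut flat; grows as the free edge swings up; 1.57 rad stands straight up (free edge 57 mm above the table), 1.7 is its stop.
- lid_2 (a joint): Orange flip lid number 2 of 6, counted from row_start. Like lid_1; hinges are 36 mm apart along the row. An open lid leans towards -y and folds shut when something low passes over it towards -y.
- lid_3 (a joint): Orange flip lid number 3 of 6, counted from row_start. Like lid_1. A stiff hinge (0.004 N m) holds the lid at any angle; there is no spring or catch.
- lid_4 (a joint): Orange flip lid number 4 of 6, counted from row_start. Like lid_1.
- lid_5 (a joint): Orange flip lid number 5 of 6, counted from row_start. Like lid_1.
- lid_6 (a joint): Orange flip lid number 6 of 6, counted from row_start. Like lid_1.
- lure_box_h: Bystander, loose, to be left alone: open lure carton, 121 mm long, 41 mm wide, 21 mm high, behind the organiser (+x side). Origin: centre of its underside.
- fly_case: Bystander, loose, to be left alone: small closed brown wooden case, 70x135 mm, 36 mm high, behind the organiser (+x side). Origin: centre of its underside.
- plug_green: Bystander, loose, to be left alone: green and black bare plug lure, 38x87 mm, 18 mm high, in front of the organiser (-x side). Origin: centre of its underside.
- lure_box_e: Bystander, loose, to be left alone: dark red lure carton, 135 mm long, 40 mm wide, 26 mm high, at the right (-y) of the organiser. Origin: centre of its underside.
- reel_oil: Bystander, loose, to be left alone: small white and blue oil bottle with red nozzle, 31 mm across, 95 mm high, at the right (-y) of the organiser. Origin: centre of its underside.

How it is judged (in metres and radians):
On the way, in this order (a step that is already met when the one before it is completed fails the run):
1. the first lid is folded shut, the last still open (value of joint lid_1 below 0.13 rad and value of joint lid_6 above 0.3 rad).
2. all six lids lie shut, the lock slide not yet pushed (value of joint each of lid_1, lid_2, lid_3, lid_4, lid_5, lid_6 below 0.13 rad and value of joint lock below 0.008 m), for 0.1 s.
3. the lock slide is home (value of joint each of lid_1, lid_2, lid_3, lid_4, lid_5, lid_6 below 0.13 rad and value of joint lock above 0.0115 m), for 0.1 s.
At the end, for the whole second after the job is handed in: All six lids within 0.13 rad of shut (free edge at most 4 mm up), the lock slide within 2.5 mm of its stop, the organiser flat on the table at rest within 30 mm of where it stood (all of step 3 and distance of organiser from where it was at the start of the episode below 0.03 m and height (world z) of organiser below 0.006 m and angle between organiser's own z axis and vertical below 0.06 rad and linear speed of organiser below 0.02 m/s); the robot touches nothing.
It fails at once if not one low stroke in order: a lid shut before the one ahead of it, or the TCP over 110 mm up with the first lid shut and the last open ((value of joint lid_2 below 0.13 rad and value of joint lid_1 above 0.4 rad) or (value of joint lid_3 below 0.13 rad and value of joint lid_2 above 0.4 rad) or (value of joint lid_4 below 0.13 rad and value of joint lid_3 above 0.4 rad) or (value of joint lid_5 below 0.13 rad and value of joint lid_4 above 0.4 rad) or (value of joint lid_6 below 0.13 rad and value of joint lid_5 above 0.4 rad) or (value of joint lid_1 below 0.13 rad and value of joint lid_6 above 0.4 rad and z of the grasp point in the frame of organiser above 0.11 m)).
It fails at once if the lock slide is pushed while a lid is open (value of joint lock above 0.008 m and value of joint any of lid_1, lid_2, lid_3, lid_4, lid_5, lid_6 above 0.4 rad).
It fails at once if the organiser is pressed harder than 25 N (contact force between the arm and organiser above 25 N).
It fails at once if the organiser is lifted, tipped, or shoved more than 30 mm (height (world z) of organiser above 0.012 m or angle between organiser's own z axis and vertical above 0.15 rad or distance of organiser from where it was at the start of the episode above 0.03 m).
It fails at once if a thing standing round it is moved more than 20 mm or lifted or knocked over (distance of any of lure_box_h, fly_case, plug_green, lure_box_e, reel_oil from where it was at the start of the episode above 0.02 m).
It also fails if it takes over 45 s, if anything falls off the work surface, if the arm or the gripper's body presses on something with over 40 N, if the wrist force passes 120 N, or if a joint passes its speed limit or range.

ROBOT

A 7-joint arm with a two-finger parallel gripper is mounted at the origin on a cart in front of the work surface, level with it; the furniture and walls round the work are solid. World frame = base frame: x ahead of the robot, y to its left, z up, the work surface at z = 0. Lengths are in m, angles in degrees, forces in N, time in s.
With the tool pointing down it reaches from about 0.425 to 1.025 m from the base axis. Payload 9.4 kg.
Tool frame: the origin (TCP) lies between the finger pads, 19 mm behind the fingertips; this is the grasp point; z points along the fingers, y is the line along which they close (so a half turn about z gives the same grasp; the last joint's range is limited). The gripper opens to 85 mm and grips with 20 to 120 N. Pads are 22 mm wide; open, the fingers measure 114 mm over their backs; the gripper's body (76 mm by 85 mm) begins 54 mm behind the grasp point. The pads swing forward as they close: fully open they stand 13 mm farther back than shut.
Start: joints at [-72.405, 34.337, -0.143, 91.639, 0.103, 54.024, -4.572], TCP at [0.271, 0.672, 0.25] pointing down, gripper open.
Joint ranges: [-147.43, 147.43], [-19.82, 112.94], [-74.19, 73.91], [6.32, 146.72], [-59.91, 239.91], [6.04, 106.73], [-150.56, 150.56]. Speed limits (degrees/s): [127.2, 127.2, 172.46, 172.46, 180, 180, 180].

INTERFACE

Orientations are given as [roll, pitch, yaw] about the fixed x, y, z axes, in that order (R = Rz(yaw) Ry(pitch) Rx(roll)).
In Python, from station import ctrl, optics gives the robot as it stands.
- The arm moves only by the tool apply_moves, never from a script. Its argument "deltas" is text: rows parted by semicolons, each of 7 numbers parted by spaces: the opening, from 0 (shut) to 1 (fully open), then the shift along the tool's x, y, z in cm, then the turn, a rotation vector about the tool's x, y, z in degrees. In form: hand dx dy dz ax ay az; .... A call has 1 to 12 rows; each row is the pose to reach, as a shift and turn from the pose commanded when the call began, along the tool's axes at that moment; what a row does not reach only later rows make up. A row lasts 1/10 s, in which the tool goes at most 50 mm and 8.59 degrees, less where a joint would pass 70% of its speed; a pose out of reach is approached as far as the arm can. A call with a gripper value outside its range is refused whole. The fingers move at their own pace and stop on an object; "force" is the grip in N (left out, the last holds). Time passes only in rows, so rows that repeat a pose let the fingers close. It gives the time, the measured TCP pose, the force, the opening and the grip force at its end, in the units of the state.
- ctrl.get_obs(): the state, without advancing time (a new reading comes with each control period).
- optics.read_camera(name): name is "side" or "top" or "wrist"; returns (picture, depth): 400x640x3 uint8, blue, green, red; 400x640 float32, m along the optical axis (not along the pixel's ray), 0 where there is no reading.
- optics.camera_info(name): a dict with "K" (3x3 intrinsics, pixels), "dist_coeffs" ([k1, k2, p1, p2, k3] as OpenCV has them; the pictures are not rectified), "R" (3x3) and "t" (3): a world point X has camera coordinates R X + t. Camera axes: x right, y down, z forward; pixel columns grow to the right and rows downward; lengths in m; the calibration is good to about 2 mm. A picture is of the moment at which its call begins: read the wrist's pose just before it. camera_info takes no time and is no camera call; for the wrist camera it gives the pose at the moment of the call.
- ctrl.close_job(): hands the job in; it is judged then, once.
Trained networks look in the newest picture that a camera, given by its name, has taken for a name from the list of things; names that differ only in an ending like _2 or _b are one class to them, and where a whole thing is asked for, a point or a joint stands for the part that bears it (a point fixed in the world has none). Each returns a list of dicts, best first, with "score" (0 to 1); they miss things now and then, are a little off and sometimes report something else, mostly with a low value. They report only what shows in the picture. A call takes as long as a camera call.
- optics.cut_out(camera, query): "region" (400x640 bool, what is visible of it) and "point" ([column, row] in pixels, amid what is visible of it).
The state is a dict: "t": time; "joints": joint angles; "joint_vel": joint speeds; "effort": joint torques, N m; "tool_pos": TCP position; "orientation": TCP orientation; "contact_force": force on the tool from outside, world axes, zero at the start; "wrist_torque": the same for the moment, N m; "grip_width": finger opening in m; "grip_force": force on a finger pad.
Only numpy, scipy, OpenCV 4.12 (cv2) and the standard library are available. Lean on these libraries where they do the work, as an engineer would, in place of code of your own. Each camera call takes 0.05 s, during which the arm holds its last target. There are 200 camera calls.

## Working session

There is one attempt and no reset: what is moved stays moved. The work goes in short steps, Python scripts to look and compute and a tool call to move; the robot and the scene stay as the last step left them, time stands still between calls to the robot, and variables do not carry over. Pictures are saved under pics/ and viewed, at most 10 in all, crops included, and the job is handed in when it is done.

Besides the shell and the picture viewer there is one more tool, called after "Call:" by a JSON object that holds its "method" and its "body", one argument or row to a line. apply_moves: Moves the arm, as the interface text tells. Its arguments: {"type":"object","properties":{"deltas":{"type":"string"},"force":{"type":"number"}},"required":["deltas"]}

```bash
mkdir -p pics; cat > h.py <<'E'
import numpy as np, cv2
from station import ctrl, optics
def cloud(name):
    im,d=optics.read_camera(name); c=optics.camera_info(name)
    K=np.array(c["K"],float);D=np.array(c["dist_coeffs"],float);R=np.array(c["R"]);t=np.array(c["t"])
    v,u=np.mgrid[0:400,0:640].astype(np.float32)
    n=cv2.undistortPoints(np.stack([u.ravel(),v.ravel()],1)[:,None],K,D).reshape(400,640,2)
    P=np.dstack([n[...,0]*d,n[...,1]*d,d])
    W=(P-t)@R; W[d<=0]=np.nan
    return im,W
E
python3 - <<'E'
from h import *
print({k:np.round(v,3) for k,v in ctrl.get_obs().items()})
ims=[]
for n in ("top","side"):
    im,W=cloud(n); ims.append(im); np.savez(f"/tmp/{n}.npz",im=im,W=W)
    for q in ("organiser","lock_tab","lid_1","lure_box_h","fly_case","plug_green","lure_box_e","reel_oil"):
        for r in optics.cut_out(n,q)[:1]:
            p=W[r["region"]]; p=p[~np.isnan(p[:,0])]
            print(n,q,round(r["score"],2),np.round(r["point"]),len(p),np.round(np.median(p,0),3),np.round(np.percentile(p,2,axis=0),3),np.round(np.percentile(p,98,axis=0),3))
    cv2.imwrite(f"pics/{n}.png",im)
E
```

```text
{'t': np.float64(0.0), 'joints': array([-72.405,  34.384,  -0.145,  91.681,   0.102,  54.023,  -4.572]), 'joint_vel': array([-0.004,  0.03 ,  0.063, -0.006, -0.064,  0.129, -0.116]), 'effort': array([ 1.0000e-03, -7.7646e+01,  1.5660e+00, -2.5801e+01,  1.2000e-02,
        9.0000e-03, -0.0000e+00]), 'tool_pos': array([0.271, 0.672, 0.249]), 'orientation': array([-1.79913e+02,  8.00000e-03,  1.58013e+02]), 'contact_force': array([ 0.037, -0.315, -1.591]), 'wrist_torque': array([ 0.   ,  0.062, -0.029]), 'grip_force': np.float64(0.0), 'grip_width': np.float64(0.086)}
top organiser 0.85 [276. 205.] 2544 [0.546 0.041 0.027] [ 0.496 -0.062  0.   ] [0.596 0.143 0.054]
top lock_tab 0.71 [282. 218.] 365 [0.52  0.03  0.027] [ 0.495 -0.053  0.022] [0.544 0.125 0.048]
top lid_1 0.73 [278. 202.] 182 [0.556 0.034 0.044] [0.533 0.02  0.004] [0.58  0.048 0.054]
top lure_box_h 0.95 [420. 206.] 814 [ 0.55  -0.316  0.01 ] [ 0.49  -0.345 -0.002] [ 0.616 -0.289  0.029]
top fly_case 0.75 [237. 179.] 1503 [0.623 0.144 0.036] [0.582 0.078 0.016] [0.664 0.211 0.041]
top plug_green 0.61 [289. 233.] 134 [0.477
[... 371 characters left out ...]
ock_tab 0.63 [281. 201.] 272 [0.515 0.041 0.026] [ 0.493 -0.056  0.023] [0.543 0.126 0.045]
side lid_1 0.57 [306. 199.] 95 [ 0.564 -0.005  0.04 ] [ 0.537 -0.016  0.006] [0.609 0.077 0.052]
side lure_box_h 0.75 [384. 273.] 1046 [ 0.558 -0.321  0.01 ] [ 0.489 -0.348  0.   ] [ 0.619 -0.288  0.027]
side fly_case 0.71 [302. 182.] 952 [0.613 0.117 0.034] [0.553 0.031 0.003] [0.673 0.213 0.051]
side plug_green 0.44 [271. 221.] 183 [0.47  0.011 0.009] [ 0.449 -0.023 -0.001] [0.499 0.044 0.017]
side lure_box_e 0.75 [384. 273.] 1046 [ 0.558 -0.321  0.01 ] [ 0.489 -0.348  0.   ] [ 0.619 -0.288  0.027]
side reel_oil 0.6 [352. 284.] 656 [ 0.459 -0.353  0.043] [ 0.45  -0.36   0.003] [ 0.475 -0.336  0.087]
```

```bash
python3 - <<'E'
import numpy as np,cv2
from h import *
z=np.load("/tmp/top.npz");im=z["im"];W=z["W"]
c=im[130:280,180:340];cv2.imwrite("pics/c1.png",cv2.resize(c,(640,600),interpolation=cv2.INTER_CUBIC))
hsv=cv2.cvtColor(im,cv2.COLOR_BGR2HSV)
roi=(W[...,0]>.46)&(W[...,0]<.64)&(W[...,1]>-.1)&(W[...,1]<.17)
wh=roi&(hsv[...,1]<50)&(hsv[...,2]>150)
p=W[wh];print("white",len(p));l=p[p[:,2]<.033];t=p[p[:,2]>.04]
print("tab",len(t),t.mean(0).round(4),t.min(0).round(3),t.max(0).round(3))
f=cv2.fitLine(l[:,:2].astype(np.float32),cv2.DIST_HUBER,0,.01,.01).ravel();print("bar",len(l),f,np.degrees(np.arctan2(f[1],f[0])),l.min(0).round(3),l.max(0).round(3))
o=roi&(hsv[...,0]>3)&(hsv[...,0]<22)&(hsv[...,1]>150)&(hsv[...,2]>90)&(W[...,2]>.02)
n,lab=cv2.connectedComponents(o.astype(np.uint8))
for i in range(1,n):
    q=W[lab==i]
    if len(q)>15: 
        h=q[q[:,2]>q[:,2].max()-.006]; print("lid",len(q),q.mean(0).round(4),"top",h.mean(0).round(4),h.min(0).round(3),h.max(0).round(3),cv2.minAreaRect(h[:,:2].astype(np.float32)*1000))
E
```

```text
white 364
tab 26 [0.5121 0.0666 0.0463] [ 0.502 -0.047  0.041] [0.546 0.088 0.051]
bar 332 [ 0.24097423 -0.9705315   0.52165323  0.02693229] -76.05595 [ 0.467 -0.059 -0.004] [0.639 0.145 0.033]
lid 27 [0.6339 0.1596 0.0365] top [0.6328 0.1584 0.0376] [0.624 0.148 0.036] [0.638 0.168 0.042] ((630.8505859375, 157.93064880371094), (13.101473808288574, 21.5686092376709), 5.311831474304199)
lid 263 [0.6131 0.1264 0.0365] top [0.614  0.1238 0.0377] [0.586 0.075 0.036] [0.64  0.169 0.042] ((612.9140625, 124.8504409790039), (31.067848205566406, 95.80689239501953), 19.052865982055664)
lid 144 [ 0.5739 -0.0348  0.0463] top [ 0.576  -0.0393  0.0556] [ 0.548 -0.047  0.053] [ 0.598 -0.033  0.059] ((573.323974609375, -40.16923522949219), (51.494327545166016, 6.420672416687012), 14.883378028869629)
lid 159 [ 0.5654 -0.0013  0.0444] top [ 0.5701 -0.0066  0.0547] [ 0.542 -0.015  0.053] [0.591 0.002 0.059] ((566.7105102539062, -8.316583633422852), (51.373355865478516, 5.596999168395996), 17.453136444091797)
lid 159 [0.5568 0.0331 0.0445] top [0.5583 0.0279 0.0516] [0.53  0.02  0.049] [0.582 0.037 0.055] ((555.981201171875, 28.07746696472168), (53.77460861206055, 7.857271671295166), 12.803877830505371)
lid 153 [0.5484 0.0683 0.0427] top [0.5533 0.062  0.0523] [0.528 0.057 0.05 ] [0.573 0.069 0.056] ((551.0781860351562, 61.95845031738281), (46.26826858520508, 6.962681770324707), 11.960465431213379)
lid 169 [0.5393 0.1016 0.0422] top [0.5403 0.0939 0.0502] [0.517 0.087 0.048] [0.564 0.101 0.054] ((540.2988891601562, 94.5798110961914), (49.00714874267578, 8.752361297607422), 9.789069175720215)
lid 133 [0.5302 0.1382 0.045 ] top [0.5325 0.1329 0.0537] [0.505 0.126 0.052] [0.555 0.141 0.057] ((530.3292846679688, 131.93121337890625), (51.54063415527344, 6.67097282409668), 15.822063446044922)
```

View pics/c1.png

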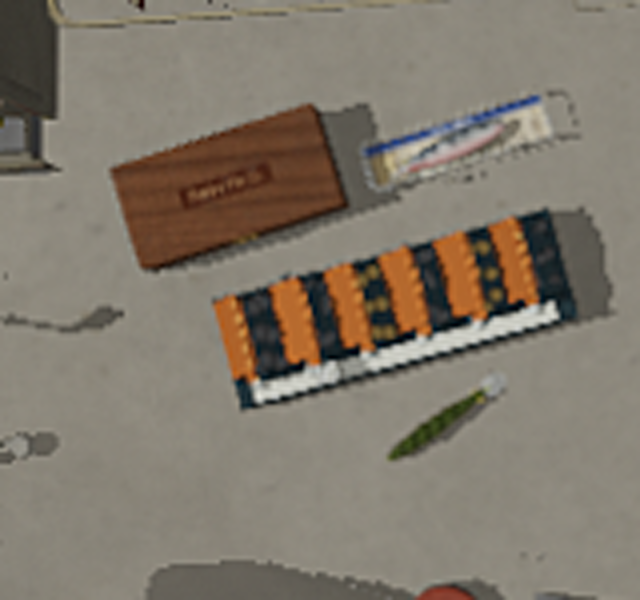

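View pics/side.png

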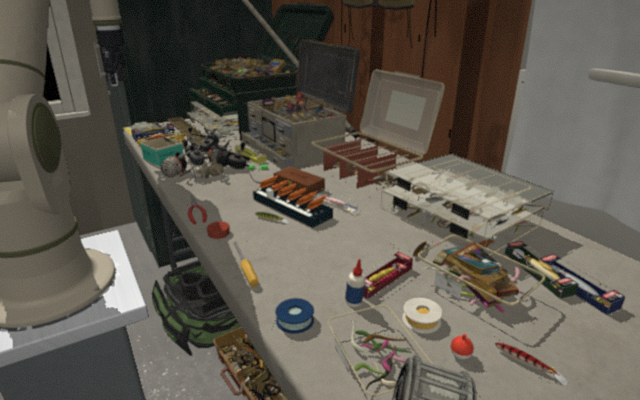

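The top crop shows six open lids; lid 1 is at (230,340) and lid 6 at (515,260). The tab is at about (350,368) on the white bar. The green plug lies in front, and the case and carton lie behind. The organiser's yaw is about 14.1° and its origin about (0.547, 0.037). I'm moving to above the +y end with the fingers shut and tool x along the row.

Call:
{"method": "apply_moves", "body": {
  "deltas": "0 -41.5 -36.3 3 0 0 54;0 -41.5 -36.3 3 0 0 54;0 -41.5 -36.3 3 0 0 54;0 -41.5 -36.3 3 0 0 54;0 -41.5 -36.3 3 0 0 54;0 -41.5 -36.3 3 0 0 54;0 -41.5 -36.3 3 0 0 54;0 -41.5 -36.3 3 0 0 54;0 -41.5 -36.3 3 0 0 54;0 -41.5 -36.3 3 0 0 54;0 -41.5 -36.3 3 0 0 54;0 -41.5 -36.3 3 0 0 54"
}}

```text
t: 2.1
tool_pos: [0.5232, 0.173, 0.2203]
orientation: [179.9, 0.2, 103.5]
contact_force: [0.0, 1.0, -0.6]
grip_width: -0.0
grip_force: 0.0
```

```bash
cat > m.py <<'E'
from h import *
def measure(name,show=None):
    im,W=cloud(name)
    hsv=cv2.cvtColor(im,cv2.COLOR_BGR2HSV)
    a=np.radians(14.1);ex=np.array([np.cos(a),np.sin(a)]);ey=np.array([-np.sin(a),np.cos(a)]);o=np.array([.547,.0367])
    d=W[...,:2]-o;L=np.dstack([d@ex,d@ey,W[...,2]])*1000
    roi=(abs(L[...,0])<45)&(abs(L[...,1])<125)
    wh=roi&(hsv[...,1]<50)&(hsv[...,2]>140)&(L[...,0]<-10)
    t=L[wh&(L[...,2]>40)&(L[...,2]<50)]
    if len(t):print("tab",len(t),np.median(t,0).round(1),np.percentile(t,3,axis=0).round(1),np.percentile(t,97,axis=0).round(1))
    b=L[wh&(L[...,2]<34)]
    if len(b):print("bar",len(b),np.percentile(b,2,axis=0).round(1),np.percentile(b,98,axis=0).round(1), "fit(x vs y)",np.polyfit(b[:,1],b[:,0],1).round(4))
    og=roi&(hsv[...,0]>3)&(hsv[...,0]<22)&(hsv[...,1]>120)&(hsv[...,2]>70)&(L[...,2]>18)
    n,lab=cv2.connectedComponents(og.astype(np.uint8))
    for i in range(1,n):
        q=L[lab==i]
        if len(q)>100: print("lid",len(q),"mid",np.median(q,0).round(1),np.percentile(q,2,axis=0).round(1),np.percentile(q,98,axis=0).round(1))
    if show: cv2.imwrite(f"pics/{show}.png",im)
    return im,L
E
python3 - <<'E'
from m import *
measure("wrist","w1")
E
```

```text
tab 181 [-27.6  59.2  44.7] [-33.3  51.   41.4] [-22.4  65.3  46.6]
bar 1254 [-44.8 -16.9  -2.4] [-15.4 124.1  31.7] fit(x vs y) [  0.0771 -39.1128]
lid 1533 mid [  8.9 107.9  42.5] [-18.7  98.4  27. ] [ 33.3 117.5  53.2]
lid 1191 mid [ 7.8 72.9 37. ] [-19.3  60.9  25.9] [33.5 81.3 49.2]
lid 377 mid [  8.6 -71.7  47.3] [  1.9 -81.   33.3] [ 15.2 -41.6  53.3]
```

View pics/w1.png

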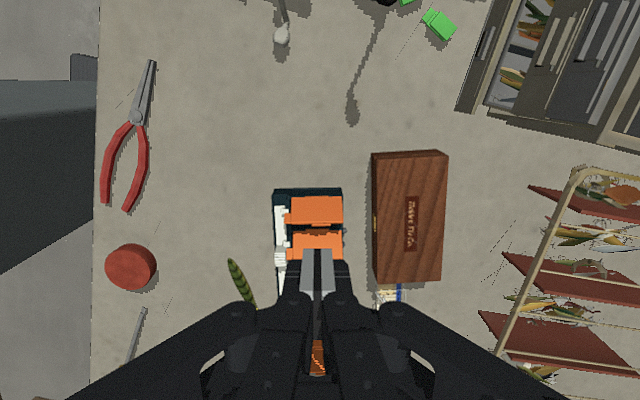

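The wrist view shows lid 1 at (313,208), lid 2 at (315,242) and the tab at (280,258). Lid 1's hinge is at about y=+117 in my frame, so the true origin is about 9 mm further +y. The tool is well centred across the row. I'm descending beyond the +y end.

Call:
{"method": "apply_moves", "body": {
  "deltas": "0 1.2 0 5 0 0 0;0 1.2 0 10 0 0 0;0 1.2 0 13 0 0 0;0 1.2 0 15 0 0 0;0 1.2 0 15 0 0 0;0 1.2 0 15 0 0 0;0 1.2 0 15 0 0 0"
}}

```text
t: 2.85
tool_pos: [0.5179, 0.1927, 0.0713]
orientation: [179.9, -0.0, 104.1]
contact_force: [0.8, 0.6, 1.7]
grip_width: -0.0004
grip_force: 0.0
```

```bash
python3 - <<'E'
from m import *
o=ctrl.get_obs();print(o["tool_pos"],o["orientation"],o["contact_force"])
im,L=measure("wrist")
# side view: lowest points of the fingers near TCP
im,W=cloud("side"); p=o["tool_pos"]
m=(abs(W[...,0]-p[0])<.03)&(abs(W[...,1]-p[1])<.025)&(W[...,2]>.012)&(W[...,2]<.12)
q=W[m];print(len(q),np.percentile(q[:,2],[0,2,5,10,50]).round(4),q.mean(0),q.min(0),q.max(0))
v,u=np.nonzero(m);c=im[max(v.mean()-50,0).__int__():int(v.mean()+50),int(u.mean()-60):int(u.mean()+60)]
cv2.imwrite("pics/s2.png",cv2.resize(c,None,fx=5,fy=5,interpolation=cv2.INTER_CUBIC))
E
```

```text
[0.51794192 0.19274855 0.07126136] [ 1.79894588e+02 -2.83075258e-02  1.04050614e+02] [0.81634464 0.5646691  1.6625002 ]
bar 784 [-44.7 102.4  -2. ] [-12.8 124.6   0.3] fit(x vs y) [   0.8274 -128.1409]
lid 410 mid [10.1 98.6 48.7] [ 6.3 71.1 33.5] [ 13.3 104.5  54. ]
316 [0.0513 0.0549 0.0596 0.064  0.0966] [0.51475729 0.1846427  0.09177705] [0.48889499 0.1706745  0.05134459] [0.54757158 0.20644712 0.11997549]
```

View pics/s2.png

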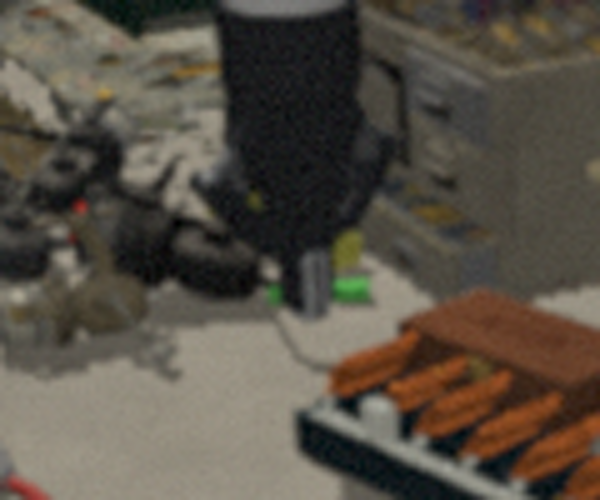

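The side view shows shut fingertips at about (312,310) in the crop, clear of lid 1. The measured tip height of about 52 mm matches TCP minus 19 mm. Lowering to stroke height.

Call:
{"method": "apply_moves", "body": {
  "deltas": "0 0 0 1 0 0 0;0 0 0 2 0 0 0;0 0 0 2 0 0 0;0 0 0 2 0 0 0"
}}

```text
t: 3.35
tool_pos: [0.5172, 0.1917, 0.0495]
orientation: [-179.9, 0.0, 104.0]
contact_force: [-0.0, -0.0, -0.0]
grip_width: 0.0001
grip_force: 0.0
```

Call:
{"method": "apply_moves", "body": {
  "deltas": "0 -1.5 0 -0.05 0 0 0;0 -3 0 -0.05 0 0 0;0 -4.5 0 -0.05 0 0 0;0 -6 0 -0.05 0 0 0;0 -7.5 0 -0.05 0 0 0;0 -8.5 0 -0.05 0 0 0;0 -8.5 0 -0.05 0 0 0"
}}

```text
t: 4.05
tool_pos: [0.5385, 0.1072, 0.0506]
orientation: [180.0, 0.0, 103.8]
contact_force: [0.5, 0.3, -0.7]
grip_width: 0.0002
grip_force: 0.0
```

```bash
python3 - <<'E'
from m import *
o=ctrl.get_obs();print(o["tool_pos"],o["contact_force"])
for n in("top","side","wrist"): print(n); im,L=measure(n,"x_"+n)
E
```

```text
[0.53853678 0.10722528 0.05058323] [ 0.50788209  0.26490425 -0.68982833]
top
tab 22 [-28.2  53.4  46.7] [-32.3   0.7  43.5] [-22.   59.6  49.5]
bar 239 [-44.6 -88.5  -2.6] [-22.2  67.   31.7] fit(x vs y) [ -0.0724 -31.1409]
lid 155 mid [  9.3 -75.5  46.7] [-16.4 -84.2  31. ] [ 34.  -66.3  57.3]
lid 173 mid [  8.8 -40.9  45.3] [-17.1 -50.5  29.7] [ 33.7 -29.8  53.9]
lid 173 mid [ 7.9 -5.5 44.3] [-17.8 -14.9  30.3] [33.1  6.2 55.3]
lid 260 mid [ 5.3 35.9 37.3] [-19.3  20.6  27.8] [ 32.6  57.3 177. ]
side
tab 13 [-32.7  50.5  45.2] [-36.2  45.3  43.7] [-27.3  59.6  47. ]
bar 125 [-44.7 -84.6  -1.6] [-21.9 119.1  31.5] fit(x vs y) [ -0.0361 -31.555 ]
lid 536 mid [  2.1 -11.5  36.7] [-22.6 -84.4  22.9] [ 30.8 105.4  52.6]
wrist
tab 153 [-28.2  61.6  42.2] [-32.6  60.   40.1] [-22.3  62.2  44.7]
bar 3828 [-44.7  54.7  -2.1] [-12.2 124.4  32.2] fit(x vs y) [  0.0338 -32.272 ]
lid 10051 mid [ 8.3 92.4 29.8] [-19.3  52.5  26. ] [ 33.8 113.4  32.1]
lid 440 mid [ 9.2 29.  46.3] [ 5.9 24.5 38.7] [12.  63.7 80.1]
```

Lid 1 lies flat (about 30 mm), lid 2 is going down, and the force is light. Continuing to the end of the row.

Call:
{"method": "apply_moves", "body": {
  "deltas": "0 -1.6 0 0 0 0 0;0 -3.2 0 0 0 0 0;0 -4.8 0 0 0 0 0;0 -6.4 0 0 0 0 0;0 -8 0 0 0 0 0;0 -9.6 0 0 0 0 0;0 -11.2 0 0 0 0 0;0 -12.8 0 0 0 0 0;0 -14.4 0 0 0 0 0;0 -16 0 0 0 0 0;0 -17.6 0 0 0 0 0;0 -19.2 0 0 0 0 0"
}}

```text
t: 5.4
tool_pos: [0.5848, -0.0782, 0.0505]
orientation: [180.0, 0.0, 104.0]
contact_force: [-0.7, -0.7, 0.5]
grip_width: -0.0003
grip_force: 0.0
```

Call:
{"method": "apply_moves", "body": {
  "deltas": "0 -0.5 0 0 0 0 0;0 -0.5 0 0 0 0 0"
}}

```text
t: 5.6
tool_pos: [0.5858, -0.0829, 0.0505]
orientation: [180.0, 0.0, 103.9]
contact_force: [-0.8, 0.5, -0.0]
grip_width: 0.0002
grip_force: 0.0
```

```bash
python3 - <<'E'
from m import *
o=ctrl.get_obs();print(o["tool_pos"],o["contact_force"])
for n in("top","wrist"): print(n); im,L=measure(n,"y_"+n)
r=im
hsv=cv2.cvtColor(im,cv2.COLOR_BGR2HSV);og=(hsv[...,0]>3)&(hsv[...,0]<22)&(hsv[...,1]>120)&(hsv[...,2]>70)&(abs(L[...,0])<45)&(abs(L[...,1])<125)
for y in range(115,-105,-6):
    q=L[og&(abs(L[...,1]-y)<3)&(L[...,2]>15)]
    if len(q)>20:print(y,len(q),np.percentile(q[:,2],[50,97]).round(1),end="; ")
E
```

```text
[ 0.58583876 -0.08288345  0.05048564] [-0.8490932   0.52887988 -0.0215667 ]
top
tab 22 [-28.1  52.9  45.8] [-32.3  47.1  42.9] [-23.5  59.2  48.7]
bar 317 [-44.6 -17.7  -3. ] [-18.3 123.2  32.3] fit(x vs y) [ -0.036  -29.5423]
lid 1217 mid [10.1 33.1 30.5] [-18.4 -50.1  25.2] [ 34.1 109.8  36.2]
wrist
bar 5163 [-43.2 -91.5  -1. ] [-19.2 -12.7  32. ] fit(x vs y) [-1.27000e-02 -2.80678e+01]
lid 25366 mid [  9.3 -50.8  29.8] [-18.4 -97.3  26.7] [ 34.2 -13.7  31.5]
-11 651 [29.9 31.3]; -17 2494 [30.1 31.4]; -23 2440 [30.4 31.7]; -29 1235 [28.8 31.5]; -35 1892 [29.2 30.5]; -41 1921 [29.6 30.9]; -47 1871 [30.  31.2]; -53 1983 [30.  31.3]; -59 1928 [30.3 31.5]; -65 826 [28.3 31. ]; -71 1644 [29.1 30.3]; -77 1534 [29.5 30.7]; -83 1472 [29.8 31. ]; -89 1596 [30.  31.3]; -95 1549 [30.4 31.5]; -101 359 [28.9 30.8];
```

View pics/y_wrist.png

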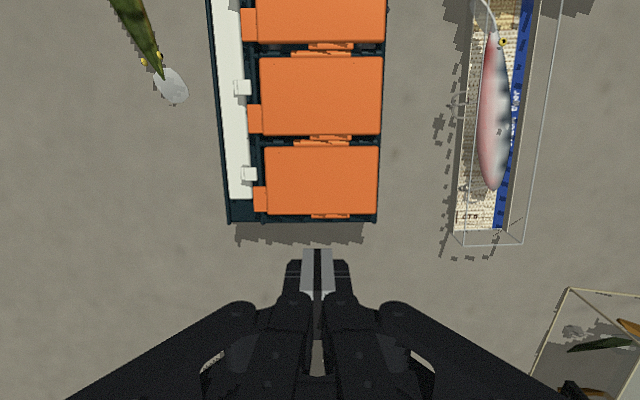

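The picture shows the last lids flat, ending at rows 215–222, with the fingers past the end. Lid tops are at 29–31.5 mm with slopes of about 0.05 rad, so all are shut. The tab's +y face is at about y=62–65 mm and x=−28. Now going over to the tab.

Call:
{"method": "apply_moves", "body": {
  "deltas": "0 0 0 -4 0 0 0;0 0 -0.6 -6 0 0 0;0 4 -1.5 -6 0 0 0;0 8 -2.5 -6 0 0 0;0 12 -3.6 -6 0 0 0;0 16 -3.6 -6 0 0 0;0 20 -3.6 -6 0 0 0;0 22.2 -3.6 -6 0 0 0;0 22.2 -3.6 -6 0 0 0;0 22.2 -3.6 -6 0 0 0"
}}

```text
t: 6.7
tool_pos: [0.4966, 0.1259, 0.1105]
orientation: [-180.0, -0.0, 104.2]
contact_force: [0.4, -0.8, 0.1]
grip_width: 0.0003
grip_force: 0.0
```

```bash
python3 - <<'E'
from m import *
o=ctrl.get_obs();p=o["tool_pos"];a=np.radians(14.1);d=p[:2]-[.547,.0367];print(p,d@[np.cos(a),np.sin(a)],d@[-np.sin(a),np.cos(a)])
for n in("top","wrist","side"): print(n); im,L=measure(n,"z_"+n)
E
```

```text
[0.4966035  0.12592879 0.11052182] -0.027140684741533073 0.09881784637472914
top
tab 15 [-27.1  53.8  47. ] [-31.2  48.2  42.9] [-23.2  59.6  49.3]
bar 305 [-44.5 -86.5  -2.5] [-20.   94.6  32.5] fit(x vs y) [ -0.0515 -28.9918]
lid 1578 mid [ 9.8  0.6 30.9] [-18.5 -96.5  25.5] [34.1 99.  36.6]
wrist
bar 2487 [-44.7 -37.2  -2.1] [-12.5 124.3  31.3] fit(x vs y) [-1.03000e-02 -3.05133e+01]
lid 7455 mid [10.7 81.5 29.7] [-16.3  31.9  26.4] [ 33.3 111.5  31.5]
side
tab 11 [-30.6  51.7  45. ] [-35.1  45.6  41.3] [-27.9  56.   46.6]
bar 124 [-44.2 -82.2  -1.8] [-22.  120.8  32.1] fit(x vs y) [ -0.0375 -30.2452]
lid 731 mid [  5.9 -12.9  29.7] [-20.4 -97.4  24.5] [ 31.1 105.4  31.6]
```

Call:
{"method": "apply_moves", "body": {
  "deltas": "0 0 0 4 0 0 0;0 0 0 5.4 0 0 0;0 0 0 5.4 0 0 0;0 -1 0 5.4 0 0 0;0 -2 0 5.4 0 0 0;0 -2.6 0 5.4 0 0 0;0 -2.9 0 5.4 0 0 0;0 -3.2 0 5.4 0 0 0;0 -3.4 0 5.4 0 0 0;0 -3.4 0 5.4 0 0 0"
}}

```text
t: 7.85
tool_pos: [0.5054, 0.0919, 0.0566]
orientation: [180.0, 0.0, 104.0]
contact_force: [-0.5, -0.1, 0.7]
grip_width: 0.0002
grip_force: 0.0
```

```bash
python3 - <<'E'
from m import *
o=ctrl.get_obs();p=o["tool_pos"];a=np.radians(14.1);d=p[:2]-[.547,.0367];print(p,d@[np.cos(a),np.sin(a)],d@[-np.sin(a),np.cos(a)],o["contact_force"])
for n in("top","side","wrist"): print(n); im,L=measure(n,"a_"+n)
E
```

```text
[0.50537702 0.09186149 0.05660327] -0.026930798562829386 0.06363956824886002 [-0.45857709 -0.14020905  0.74499527]
top
tab 6 [-29.6  38.6  45.2] [-32.3  37.1  42.5] [-24.9  40.5  49.5]
bar 189 [-43.7 -98.9  -0.8] [-20.2  44.3  32.7] fit(x vs y) [ -0.0578 -29.7351]
lid 1133 mid [ 10.2 -24.5  30.7] [-16.1 -97.3  25.3] [34.6 45.9 36.4]
side
tab 9 [-30.3  39.9  44.7] [-35.2  38.1  43.5] [-26.7  46.1  47.1]
bar 129 [-44.7 -94.3  -1.8] [-22.2 121.3  32.4] fit(x vs y) [ -0.0494 -30.7834]
lid 655 mid [  6.9 -21.6  29.7] [-18.4 -98.   24.1] [31.1 88.  31.9]
wrist
tab 26 [-27.7  73.9  41.2] [-32.6  73.5  40.1] [-20.8  74.4  48.2]
bar 4127 [-44.7 -11.9  -2.1] [-12.4 124.2  31.5] fit(x vs y) [ 8.10000e-03 -3.24455e+01]
lid 14300 mid [ 9.7 81.7 29.7] [-15.4  35.8  26.6] [ 33.1 112.   31.4]
lid 112 mid [29.5 -0.5 29.4] [ 2.2 -5.7 28.2] [ 34.7  71.1 103. ]
```

View pics/a_wrist.png

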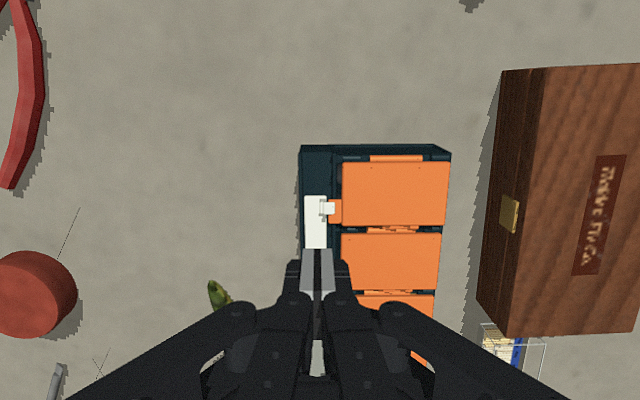

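The lock bar has slid 8–12 mm (its end is now at row 195) and all the lids are still flat. Pushing on in small steps until the force rises.

Call:
{"method": "apply_moves", "body": {
  "deltas": "0 -0.2 0 0 0 0 0;0 -0.4 0 0 0 0 0;0 -0.4 0 0 0 0 0;0 -0.4 0 0 0 0 0"
}}

```text
t: 8.4
tool_pos: [0.5059, 0.0889, 0.0564]
orientation: [-180.0, -0.0, 104.1]
contact_force: [-2.5, 5.7, 0.0]
grip_width: -0.0
grip_force: 2.7
```

Call:
{"method": "apply_moves", "body": {
  "deltas": "0 -0.15 0 0 0 0 0;0 -0.3 0 0 0 0 0;0 -0.3 0 0 0 0 0"
}}

```text
t: 8.7
tool_pos: [0.5066, 0.0858, 0.0564]
orientation: [-180.0, -0.0, 104.1]
contact_force: [-1.4, 5.0, 1.2]
grip_width: -0.0001
grip_force: 2.6
```

```bash
python3 - <<'E'
from m import *
o=ctrl.get_obs();p=o["tool_pos"];a=np.radians(14.1);d=p[:2]-[.547,.0367];print(p,d@[-np.sin(a),np.cos(a)],o["contact_force"])
for n in("top","side"): print(n); im,L=measure(n,"b_"+n)
E
```

```text
[0.50655481 0.08583134 0.05643564] 0.05750416626488917 [-1.38650542  4.98726784  1.15317305]
top
tab 3 [-28.8  31.8  45.3] [-31.1  30.8  44.7] [-26.7  32.4  48.7]
bar 183 [ -43.9 -103.4   -2.2] [-18.8  35.3  33.2] fit(x vs y) [ -0.0582 -28.6871]
lid 1109 mid [ 10.7 -30.6  30.9] [ -15.4 -101.1   25.1] [35.4 36.  36.2]
side
tab 8 [-32.9  34.2  45.2] [-36.2  31.1  43.5] [-27.5  40.7  47.1]
bar 120 [ -44.4 -103.3   -1.5] [-21.9 122.9  31.8] fit(x vs y) [ -0.0487 -30.2601]
lid 654 mid [  8.4 -26.7  29.7] [ -17.3 -102.5   24.2] [32.2 83.3 31.8]
```

The force reached about 6 N, the level at which the organiser slides, so the lock is at its stop. The organiser has shifted only about 4 mm. Backing off along +y, lifting clear, then a last check.

Call:
{"method": "apply_moves", "body": {
  "deltas": "0 1 0 0 0 0 0;0 2 0 0 0 0 0;0 2 0 -4 0 0 0;0 2 0 -9 0 0 0;0 2 0 -14 0 0 0;0 4 -4 -18 0 0 0;0 8 -8 -18 0 0 0;0 12 -8 -18 0 0 0;0 16 -8 -18 0 0 0;0 16 -8 -18 0 0 0"
}}

```text
t: 9.8
tool_pos: [0.3889, 0.2267, 0.2369]
orientation: [179.9, -0.1, 104.5]
contact_force: [-0.0, 0.0, -0.4]
grip_width: -0.0005
grip_force: 0.0
```

```bash
python3 - <<'E'
from m import *
o=ctrl.get_obs();print(o["tool_pos"],o["contact_force"])
for n in("top","side"): print(n); im,L=measure(n,"c_"+n)
c=cv2.imread("pics/c_top.png")[130:280,180:340];cv2.imwrite("pics/c2.png",cv2.resize(c,(640,600),interpolation=cv2.INTER_CUBIC))
E
```

```text
[0.38894746 0.22671329 0.23690463] [-0.00062337  0.03847632 -0.41113751]
top
tab 22 [-28.7  38.7  46.8] [-33.2  32.2  42.9] [-23.6  44.4  49.4]
bar 587 [ -44.7 -113.7   -3.4] [-17.4 123.1  32.8] fit(x vs y) [ 3.20000e-03 -3.13851e+01]
lid 1627 mid [10.1  1.3 30.8] [ -16.1 -100.    25. ] [ 34.9 104.9  35.6]
side
tab 13 [-31.1  37.8  44.6] [-37.   30.4  43.8] [-26.3  43.8  47.4]
bar 288 [ -44.8 -115.5   -2.5] [-19.7 107.4  31.8] fit(x vs y) [-1.07000e-02 -3.25192e+01]
lid 717 mid [  6.5 -15.   29.6] [ -18.6 -102.2   24.3] [ 31.6 102.5  31.9]
```

View pics/c2.png

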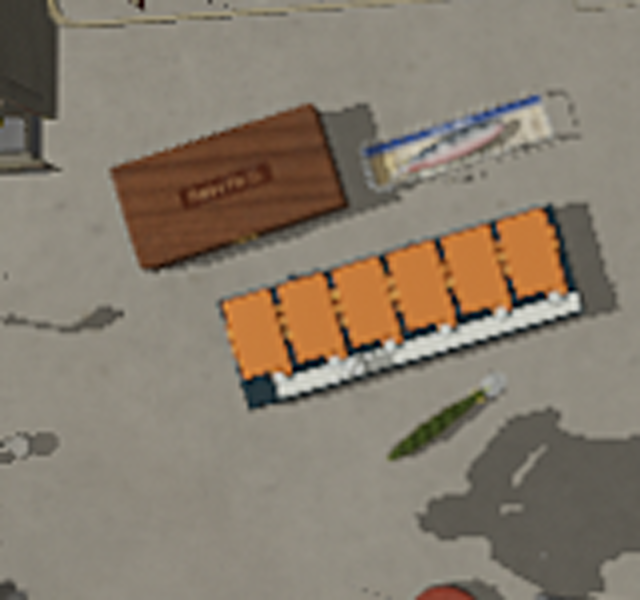

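The lids are all shut, but the lock's relative travel reads only about 10–12 mm from above. I'll take one closer look at the bar's end.

Call:
{"method": "apply_moves", "body": {
  "deltas": "0 -5 1.6 0 0 0 0;0 -10 3.3 0 0 0 0;0 -15 5 0 0 0 0;0 -20 6.6 0 0 0 0;0 -25 8.3 0 0 0 0;0 -30 10 0 0 0 0;0 -35 11.6 0 0 0 0;0 -35 11.6 5 0 0 0;0 -35 11.6 10 0 0 0;0 -35 11.6 14 0 0 0;0 -35 11.6 14 0 0 0"
}}

```text
t: 11.0
tool_pos: [0.5842, -0.0919, 0.0913]
orientation: [-179.5, -0.1, 103.9]
contact_force: [-0.2, -0.6, 0.9]
grip_width: 0.0002
grip_force: 0.0
```

```bash
python3 - <<'E'
from m import *
print(ctrl.get_obs()["tool_pos"])
im,L=measure("wrist","d_wrist")
E
```

```text
[ 0.58417265 -0.09188271  0.09133565]
bar 3589 [ -38.5 -107.6    1.7] [-18.2 -14.   33.5] fit(x vs y) [-2.3400e-02 -2.6072e+01]
lid 16628 mid [ 12.9 -54.8  32.8] [ -13.7 -102.4   29.5] [ 37.4 -15.3  34.5]
```

View pics/d_wrist.png

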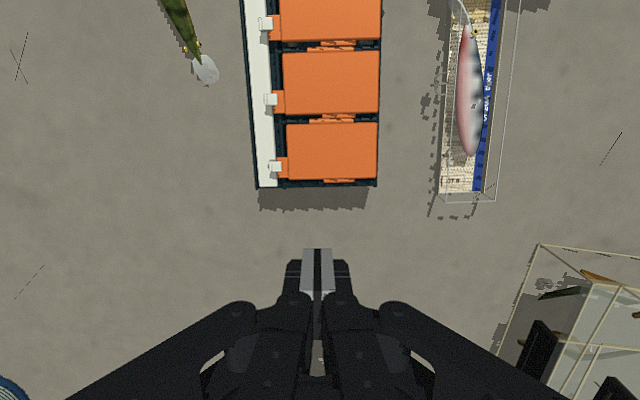

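Bar end is at row 187 against lid end at row 181 (before: 200 against 215). Reading these edges more exactly to get the travel.

```bash
python3 - <<'E'
from h import *
c=optics.camera_info("wrist");K=np.array(c["K"]);D=np.array(c["dist_coeffs"]);R=np.array(c["R"]);t=np.array(c["t"])
C=-R.T@t;print("cam",C)
a=np.radians(14.1);ey=np.array([-np.sin(a),np.cos(a),0])
tp=ctrl.get_obs()["tool_pos"]
def y(u,v,Cc,z):
    n=cv2.undistortPoints(np.array([[[u,v]]],float),K,D)[0,0];r=R.T@np.array([n[0],n[1],1]);return 1000*((Cc+r*(z-Cc[2])/r[2])@ey)
for f,pos in(("y",[.58584,-.08288,.0505]),("d",tp)):
    im=cv2.imread(f"pics/{f}_wrist.png").astype(int);Cc=C+np.array(pos)-tp
    w=im.min(2)>150; o=(im[...,2]-im[...,0]>90)
    xs=(230,236,242) if f=="y" else (260,265,270)
    for x in xs:
        v=np.nonzero(w[:,x])[0];v=v[v<235];print(f,"white",x,v.max(),round(y(x,v.max()+.5,Cc,.026),1),round(y(x,v.max()+.5,Cc,.030),1))
    for x in ((290,350) if f=="y" else (300,360)):
        e=np.nonzero(np.diff(o[:235,x].astype(int)))[0];print(f,"lid edges",x,[(int(k),round(float(y(x,k+.5,Cc,.03)),1)) for k in e])
    lx=slice(238,252) if f=="y" else slice(264,278)
    n,l,s,cc=cv2.connectedComponentsWithStats(w.astype(np.uint8))
    for xx in ((247,250) if f=="y" else (275,279)):
        v=np.nonzero(w[:235,xx])[0];print("latch col",xx,v)
E
```

```text
cam [ 0.56704232 -0.01365584  0.21749652]
y white 230 197 -191.7 -190.4
y white 236 198 -192.2 -190.9
y white 242 198 -192.2 -190.9
y lid edges 290 [(41, -126.2), (57, -132.0), (134, -162.3), (146, -167.4), (213, -198.1)]
y lid edges 350 [(40, -125.9), (42, -126.6), (48, -128.8), (52, -130.2), (139, -164.4), (145, -167.0), (213, -198.1)]
latch col 247 [ 80  81  82  83  84  85  86  87  88  89  90  91  92  93  94 136 140 141
 142 143 144 145 146 147 148 149 150 151 152 153 154 155 156 157 158 159
 160 161 162 163 164 165 167 168 169 170 171 172 173 174 175 176 177 178
 179 180 186 187 188 189 190 191 192 193 194 195 196 197 198]
latch col 250 [ 86  87  88  89  90  91  92  93 167 168 169 170 171 172 173 174 175 176
 177 178 179 180 187 188 189 190 191 192 193 194 195 196 197]
d white 260 186 -208.1 -206.9
d white 265 186 -208.1 -206.9
d white 270 185 -207.5 -206.3
d lid edges 300 [(40, -129.4), (52, -135.1), (113, -165.6), (123, -171.0), (178, -202.2)]
d lid edges 360 [(38, -128.6), (50, -134.2), (112, -165.2), (121, -170.0), (177, -201.6)]
latch col 275 [ 93  94  95  96  97  98  99 100 101 102 103 104 161 162 163 164 165 166
 167 168 169 170 171 179 180 181 182 183 184 185]
latch col 279 [161 162 163 164 165 166 167 168 169 170 171]
```

Measured travel is about 12 mm, too near the 11.5 mm limit. I'll push once more to confirm the stop.

Call:
{"method": "apply_moves", "body": {
  "deltas": "0 0 0 -2 0 0 0;0 4 -1 -2 0 0 0;0 8 -2 -2 0 0 0;0 12 -3.3 -2 0 0 0;0 16 -3.3 -2 0 0 0;0 20 -3.3 -2 0 0 0;0 21 -3.3 -2 0 0 0;0 21 -3.3 -2 0 0 0;0 21 -3.3 -2 0 0 0"
}}

```text
t: 11.95
tool_pos: [0.5061, 0.1044, 0.1181]
orientation: [179.8, 0.0, 104.0]
contact_force: [0.2, -0.3, -0.1]
grip_width: 0.0002
grip_force: 0.0
```

```bash
python3 - <<'E'
from m import *
o=ctrl.get_obs();p=o["tool_pos"];a=np.radians(14.1);d=p[:2]-[.547,.0367];print(p,d@[np.cos(a),np.sin(a)],d@[-np.sin(a),np.cos(a)])
E
```

```text
[0.50610803 0.10438091 0.11808321] -0.02317189045580702 0.07560371596751446
```

Call:
{"method": "apply_moves", "body": {
  "deltas": "0 0 -0.5 3 0 0 0;0 0 -0.5 6.1 0 0 0;0 0 -0.5 6.1 0 0 0;0 -0.8 -0.5 6.1 0 0 0;0 -1.5 -0.5 6.1 0 0 0;0 -1.8 -0.5 6.1 0 0 0;0 -2.0 -0.5 6.1 0 0 0;0 -2.2 -0.5 6.1 0 0 0;0 -2.2 -0.5 6.1 0 0 0"
}}

```text
t: 12.85
tool_pos: [0.5057, 0.0842, 0.0567]
orientation: [179.9, -0.1, 104.1]
contact_force: [-1.8, 5.6, 4.7]
grip_width: 0.0
grip_force: 3.3
```

Call:
{"method": "apply_moves", "body": {
  "deltas": "0 1 0 0 0 0 0;0 2 0 0 0 0 0;0 2 0 -4 0 0 0;0 0 1.8 -4 0 0 0;0 -5 3.6 -4 0 0 0;0 -10 3.6 -4 0 0 0;0 -15 3.6 -4 0 0 0;0 -18 3.6 -4 0 0 0;0 -18 3.6 -4 0 0 0;0 -18 3.6 -4 0 0 0"
}}

```text
t: 13.85
tool_pos: [0.5839, -0.0833, 0.0955]
orientation: [-180.0, -0.0, 103.9]
contact_force: [-0.4, 1.1, -0.8]
grip_width: 0.0002
grip_force: 0.0
```

```bash
python3 - <<'E'
from m import *
im,L=measure("wrist","e_wrist");measure("top")
c=optics.camera_info("wrist");K=np.array(c["K"]);D=np.array(c["dist_coeffs"]);R=np.array(c["R"]);C=-R.T@np.array(c["t"]);a=np.radians(14.1);ey=np.array([-np.sin(a),np.cos(a),0])
def y(u,v,z=.03):
    n=cv2.undistortPoints(np.array([[[u,v]]],float),K,D)[0,0];r=R.T@np.array([n[0],n[1],1]);return float(round(1000*((C+r*(z-C[2])/r[2])@ey),1))
im=im.astype(int);w=(im.min(2)>150)&(abs(L[...,0]+28)<6)&(L[...,2]>22);o=(im[...,2]-im[...,0]>90)&(abs(L[...,0]-9)<24)
for u in range(230,290,5):
    v=np.nonzero(w[:240,u])[0]
    if len(v)>20: print("bar",u,v.max(),y(u,v.max()+.5))
for u in (310,330,350):
    print("lid",u,[(int(k),y(u,k+.5)) for k in np.nonzero(np.diff(o[:240,u].astype(int)))[0]])
print(ctrl.get_obs()["tool_pos"])
E
```

```text
bar 4099 [ -40.1 -106.5   -1. ] [-17.4  -3.4  32.1] fit(x vs y) [ -0.0313 -27.3571]
lid 17484 mid [ 11.4 -47.8  29.7] [ -14.8 -101.4   26.5] [35.9 -4.4 31.4]
tab 26 [-28.5  36.7  46.8] [-33.8  29.3  42.6] [-23.7  43.4  49.4]
bar 259 [-44.7  -1.7  -2.8] [-14.2 124.   32. ] fit(x vs y) [-2.19000e-02 -2.94672e+01]
lid 1073 mid [10.5 38.  30.6] [-16.7 -40.7  25.5] [ 34.2 105.2  35.9]
bar 245 52 -124.3
bar 250 110 -153.4
bar 255 165 -184.0
bar 260 199 -204.6
bar 265 199 -204.6
lid 310 [(60, -128.1), (66, -131.0), (130, -164.2), (134, -166.4), (192, -200.2)]
lid 330 [(59, -127.6), (61, -128.6), (65, -130.5), (66, -131.0), (127, -162.5), (128, -163.1), (130, -164.2), (131, -164.7), (195, -202.1)]
lid 350 [(59, -127.6), (62, -129.0), (63, -129.5), (70, -132.9), (126, -162.0), (127, -162.5), (129, -163.6), (131, -164.7), (132, -165.2), (138, -168.6), (191, -199.6), (192, -200.2), (193, -200.8)]
[ 0.58376975 -0.08126351  0.09546563]
```

The relative position is unchanged under 5.6 N (the slide needs about 1 N), which suggests the stop. I'll make one more push, higher and offset outward, to rule out the fingertip catching on something else.

Call:
{"method": "apply_moves", "body": {
  "deltas": "0 0 0 -2 0 0 0;0 4 -1 -2 0 0 0;0 8 -2 -2 0 0 0;0 12 -4.2 -2 0 0 0;0 16 -4.2 -2 0 0 0;0 19.5 -4.2 -2 0 0 0;0 19.5 -4.2 -2 0 0 0;0 19.5 -4.2 1 0 0 0;0 19.5 -4.2 3.5 0 0 0;0 19.5 -4.2 3.5 0 0 0;0 19.5 -4.2 3.5 0 0 0"
}}

```text
t: 15.05
tool_pos: [0.4956, 0.0961, 0.0606]
orientation: [-179.9, -0.0, 104.1]
contact_force: [-0.9, -1.0, -0.4]
grip_width: 0.0001
grip_force: 0.0
```

```bash
python3 - <<'E'
from m import *
o=ctrl.get_obs();p=o["tool_pos"];a=np.radians(14.1);d=p[:2]-[.547,.0367];print(p,d@[np.cos(a),np.sin(a)],d@[-np.sin(a),np.cos(a)])
E
```

```text
[0.49558701 0.09609447 0.06059456] -0.035394632263366914 0.0701300103943352
```

Call:
{"method": "apply_moves", "body": {
  "deltas": "0 -0.8 0 0 0 0 0;0 -1.3 0 0 0 0 0;0 -1.5 0 0 0 0 0;0 -1.7 0 0 0 0 0;0 -1.7 0 0 0 0 0"
}}

```text
t: 15.55
tool_pos: [0.5002, 0.0803, 0.0612]
orientation: [180.0, -0.1, 104.1]
contact_force: [-2.2, 4.7, 3.5]
grip_width: 0.0001
grip_force: 2.9
```

Call:
{"method": "apply_moves", "body": {
  "deltas": "0 1 0 0 0 0 0;0 2 0 0 0 0 0;0 2 0 -4 0 0 0;0 0 1.8 -4 0 0 0;0 -5 4.2 -4 0 0 0;0 -10 4.2 -4 0 0 0;0 -15 4.2 -4 0 0 0;0 -17.5 4.2 -4 0 0 0;0 -17.5 4.2 -4 0 0 0;0 -17.5 4.2 -4 0 0 0"
}}

```text
t: 16.55
tool_pos: [0.5832, -0.0802, 0.1004]
orientation: [-180.0, -0.0, 103.9]
contact_force: [-0.1, 0.7, -0.1]
grip_width: -0.0005
grip_force: 0.0
```

```bash
python3 - <<'E'
from m import *
im,L=measure("wrist","f_wrist");measure("top")
c=optics.camera_info("wrist");K=np.array(c["K"]);D=np.array(c["dist_coeffs"]);R=np.array(c["R"]);C=-R.T@np.array(c["t"]);a=np.radians(14.1);ey=np.array([-np.sin(a),np.cos(a),0])
def y(u,v,z=.03):
    n=cv2.undistortPoints(np.array([[[u,v]]],float),K,D)[0,0];r=R.T@np.array([n[0],n[1],1]);return float(round(1000*((C+r*(z-C[2])/r[2])@ey),1))
im=im.astype(int);w=(im.min(2)>150)&(abs(L[...,0]+28)<6)&(L[...,2]>22);o=(im[...,2]-im[...,0]>90)&(abs(L[...,0]-9)<24)
for u in range(240,290,5):
    v=np.nonzero(w[:240,u])[0]
    if len(v)>20: print("bar",u,v.max(),y(u,v.max()+.5))
for u in (300,310,360):
    print("lid",u,[(int(k),y(u,k+.5)) for k in np.nonzero(np.diff(o[:240,u].astype(int)))[0]])
print(ctrl.get_obs()["tool_pos"])
E
```

```text
bar 4146 [ -40.5 -108.6   -1.3] [-16.9   0.4  32.1] fit(x vs y) [ -0.0432 -27.7491]
lid 16937 mid [ 11.9 -47.6  29.7] [ -14.1 -103.    26.5] [36.5 -2.6 31.4]
tab 22 [-28.5  34.2  47. ] [-33.2  28.5  44.6] [-24.3  41.4  49. ]
bar 217 [-44.7   3.   -3. ] [-12.9 124.1  31.8] fit(x vs y) [ 2.20000e-03 -3.06731e+01]
lid 1025 mid [ 9.7 40.1 30.8] [-17.7 -38.2  25.6] [ 34.1 103.5  35.7]
bar 245 32 -111.2
bar 250 85 -137.6
bar 255 137 -165.9
bar 260 188 -196.4
bar 265 204 -206.6
lid 300 [(8, -100.1), (71, -130.4), (81, -135.5), (138, -166.4), (146, -171.0), (197, -202.1)]
lid 310 [(2, -97.3), (70, -129.9), (76, -132.9), (137, -165.8), (142, -168.7), (197, -202.1)]
lid 360 [(5, -98.6), (46, -117.9), (47, -118.4), (68, -128.8), (79, -134.4), (101, -145.9), (102, -146.5), (131, -162.4), (132, -163.0), (135, -164.7), (144, -169.8), (191, -198.2), (192, -198.8), (195, -200.7)]
[ 0.58305357 -0.07842059  0.1004153 ]
```

View pics/f_wrist.png

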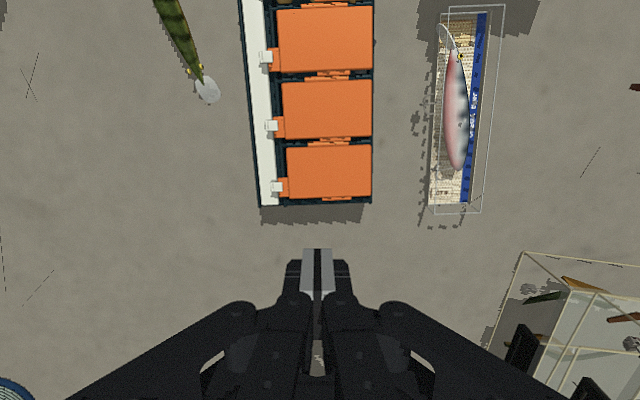

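The bar end is flush with the organiser's end (row 205), the lids are flat and the relative position hasn't changed. The slide is at its stop and the arm is clear, so I'm handing in.

```bash
python3 -c "
from station import ctrl
print(ctrl.close_job())"
```

```text
the job is handed in; nothing more can be done
None
```

I handed in the job with all six lids stroked shut in one low pass, the lock slide then pushed until it stopped, and the arm clear; the organiser shifted about 6 mm, and I measured only about 12 mm of the slide's 14 mm travel, but two more pushes at about 5 N moved it no further.

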